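# Flick the inspection turntable and brake it on the mark

### The job

Flick the turntable's disc with a fingertip so that it spins anticlockwise (seen from above) and its mark runs through the two-pronged gate at least once without being touched. Then, on a later pass, brake the disc with a fingertip so that it comes to rest with the mark between the prongs; it must not come to rest anywhere else after that first pass, and once it has stopped, take the finger away. Leave the bush sitting on the spindle, and disturb nothing else on the trolley.

Things in the scene. Friction and masses are not known exactly. Their poses are not given: they have to be found in the camera images.
- turntable: Bench inspection turntable, bolted down. Origin on the table under the disc's axis; z up, +x points from the axis to the gate. Grey base plate 200 x 160 mm, 14 thick, and on its bearing hub a free-turning aluminium disc, 220 mm in diameter, 12 thick, its flat top 60 mm above the table. A steel spindle, 13 mm in diameter, rises 56 mm above the disc's centre.
- disc (a joint): Turn of the disc (rad), growing anticlockwise seen from above and counting on over whole turns; at 0, 2 pi, 4 pi.. the mark is in the middle of the gate. Starts at rest at 0.8 to 3.9. Very free bearing: loses about a tenth of its speed plus 0.07 rad/s each second (3 rad/s runs over 10 s). Inertia 0.005 kg m2: a fingertip pressed on the disc's top with a few newtons stops it almost at once.
- mark (a point): The mark: a dark steel bar fixed on the disc's top at its rim, lying radially, 28 mm long, 10 wide, 4 high. Point at the bar's underside, 100 mm from the axis, level with the disc's top.
- gate (a point): The point where the mark belongs: over the disc's rim, 100 mm from the axis, 60 mm above the table, midway between the gate's two upright steel prongs. These are 44 mm apart (clear gap), each 22 x 12 mm, 72 mm tall from the table, just outside the rim (119 to 141 mm from the axis).
- post1 (a point): Top centre of one of three like rubber posts fixed on the disc to turn it by: 16 mm in diameter, 28 tall (tops 88 mm above the table), 55 mm from the axis. This one is 60 degrees anticlockwise (from above) of the mark. The flat ring outside the posts, 65 to 110 mm off the axis, carries only the mark.
- post2 (a point): Top centre of the like post opposite the mark (180 degrees).
- post3 (a point): Top centre of the like post 300 degrees anticlockwise of the mark.
- bush_mid (a point): Centre of the moulded rubber bush under inspection: a loose ring 44 mm in diameter, 16 mm bore, 36 mm high, sitting on the disc over the spindle (centre 78 mm above the table). It rides along and stays on.
- cup_a: Bystander, loose, not to be disturbed: grey plastic cup, 54 mm across, 62 high, beside the turntable.
- insert: Bystander, loose, not to be disturbed: stepped aluminium turned part, 48 mm across, 55 high, beside the turntable.
- collar: Bystander, loose, not to be disturbed: steel ring, 52 mm across, 22 high, beside the turntable.
- cup_b: Bystander, loose, not to be disturbed: second such grey cup, far left.
- can: Bystander, loose, not to be disturbed: yellow spray can, 60 mm across, 155 high, far right.
- screwdriver: Bystander, loose, not to be disturbed: screwdriver lying far right.
- wrench: Bystander, loose, not to be disturbed: wrench lying far left.
Mind the look-alikes: they are no part of the job. What is meant by the part that bears bush_mid is not orange, and is the smaller of those in its own colour.

How it is judged:
On the way, in this order (a step that is already met when the one before it is completed fails the run):
1. the disc spins anticlockwise, untouched, with the mark already through the gate once (value of joint disc above 6.8 rad and velocity of joint disc above 0.3 rad/s and contact force between the fingers and turntable below 0.05 N), for 0.3 s.
2. a fingertip holds the disc at rest with the mark between the prongs (contact force between the fingers and turntable above 0.3 N and distance between mark and gate below 0.018 m and velocity of joint disc between -0.03 and 0.03 rad/s), for 0.15 s.
At the end, for the whole second after the job is handed in: The disc is at rest (under 0.03 rad/s) on the second or a later pass, its mark within 18 mm of the middle of the gate, so between the prongs; the bush sits on the spindle (value of joint disc above 12 rad and distance between mark and gate below 0.018 m and height (world z) of bush_mid below 0.088 m and horizontal distance between bush_mid and turntable below 0.006 m and velocity of joint disc between -0.03 and 0.03 rad/s); the robot touches nothing.
It fails at once if the disc is touched while its mark first runs through the gate (value of joint disc between 6.05 and 6.5 rad and contact force between the fingers and turntable above 0.1 N).
It fails at once if after the first pass the disc comes to rest with the mark outside the gate (value of joint disc above 6.8 rad and velocity of joint disc below 0.01 rad/s and distance between mark and gate above 0.022 m).
It fails at once if the bush is lifted (not (height (world z) of bush_mid below 0.088 m)).
It fails at once if a bystander is moved or lifted (distance of any of cup_a, insert, collar, cup_b, can, screwdriver, wrench from where it was at the start of the episode above 0.02 m).
It also fails if it takes over 67 s, if anything falls off the work surface, if the arm or the gripper's body presses on something with over 40 N, if the wrist force passes 120 N, or if a joint passes its speed limit or range.

### The arm

A 6-joint arm with a two-finger parallel gripper is mounted at the origin on the work surface. World frame = base frame: x ahead of the robot, y to its left, z up, the work surface at z = 0. Lengths are in m, angles in rad, forces in N, time in s.
With the tool pointing down it reaches from about 0.275 to 0.825 m from the base axis. Payload 4.9 kg.
Tool frame: the origin (TCP) lies midway between the tips of the shut fingers; the grasp point (between the pads) lies 19 mm behind it (grip_point_offset is the distance from the TCP to the grasp point, in m); z points along the fingers, x is the direction in which the jaws open and shut, and the axes are right-handed (so a half turn about z gives the same grasp; the last joint's range is limited). The gripper opens to 85 mm and grips with 20 to 120 N. Pads are 22 mm wide; open, the fingers measure 114 mm over their backs; the gripper's body (76 mm by 85 mm) begins 54 mm behind the grasp point. The pads swing forward as they close: fully open they stand 13 mm farther back than shut.
Start: joints at [1.179, 0.326, -0.193, 1.052, 0, 1.437], TCP at [0.14, 0.532, 0.231] pointing down, gripper open.
Joint ranges: [-2.65, 2.65], [-0.97, 1.79], [-1.3, 1.35], [-1.93, 2.1], [-1.47, 1.37], [-3.14, 3.14]. Speed limits (rad/s): [2.57, 2.57, 3.14, 3.14, 3.14, 3.14].

### API

Orientations are given as a rotation vector (axis times angle).
In Python, from cell import * gives the robot as it stands. Calls block until the motion is done:
- movep(position, orientation): joint-space move of the TCP to a pose.
- move_l(position, velocity=0.15, rot=None, until_force=None): straight line of the TCP; rot=None keeps the orientation; velocity is the mean speed in m/s. With until_force (N) it stops when the force on the tool has changed by that much, and returns True; else False.
- set_joints(angles): joint-space move.
- let_go() and grab(newtons=None): open the fingers fully, or close them until they stop; newtons is the grip in N (None keeps the last).
- sleep(seconds).
- ik(position, orientation): joint angles nearest the present ones, or None.
- get_state(): the state.
- grab_frame(name): name is "scene" or "top"; returns a dict with "img" (384x512x3 uint8, red, green, blue), "fx", "fy", "cx", "cy" (pixels), "k1" (the pictures are not rectified: a ray, as slopes to the right and down, at radius r is drawn at 1 + k1 r^2 times it, then the intrinsics apply), "cam_to_world" (4x4, takes a point from camera to world coordinates). Camera axes: x right, y down, z forward; pixel columns grow to the right and rows downward; lengths in m; the calibration is good to about 2 mm. A picture is of the moment at which its call begins. There is no depth.
A pose or a line that the arm cannot do raises MotionError and nothing moves.
- sign_off(): hands the job in, once; it reports no verdict.
Trained networks look in the newest picture that a camera, given by its name, has taken for a name from the list of things; names that differ only in an ending like _2 or _b are one class to them, and where a whole thing is asked for, a point or a joint stands for the part that bears it (a point fixed in the world has none). Each returns a list of dicts, best first, with "score" (0 to 1); they miss things now and then, are a little off and sometimes report something else, mostly with a low value. They report only what shows in the picture. A call takes as long as a camera call. They do not tell look-alikes from the thing itself.
- spot_in(camera, name): "centre" ([column, row] in pixels, amid what is visible of it).
- silhouettes(camera, name): "mask" (384x512 bool, what is visible of it) and "centre" ([column, row] in pixels, amid what is visible of it).
- tip_of(camera, name): "centre" ([column, row] in pixels: a listed point, or the origin of a listed thing).
The state is a dict: "clock": time; "q": joint angles; "joint_velocities": joint speeds; "tau": joint torques, N m; "position": TCP position; "eef_rot": TCP orientation; "contact_force": force on the tool from outside, world axes, zero at the start; "wrist_torque": the same for the moment, N m; "finger_gap": opening from 0.0 (shut) to 1.0 (fully open).
Only numpy, scipy, OpenCV 4.12 (cv2) and the standard library are available. Lean on these libraries where they do the work, as an engineer would, in place of code of your own. Each camera call takes 0.05 s, during which the arm holds its last target. There are 200 camera calls.

## Working session

There is one attempt and no reset: what is moved stays moved. The work goes in short steps, each a Python script; the robot and the scene stay as the last script left them, time stands still between calls to the robot, and variables do not carry over. Pictures are saved under pics/ and viewed, about 8 in all and at most 12, crops included, and the job is handed in when it is done.

```bash
ls; mkdir -p pics; cat > h.py <<'E'
from cell import *
import numpy as np, cv2
def px2w(f,px,z):
    """pixel -> world point on plane z"""
    K=np.array([[f["fx"],0,f["cx"]],[0,f["fy"],f["cy"]],[0,0,1.]])
    u=cv2.undistortPoints(np.array([[px]],float),K,np.array([f["k1"],0,0,0,0.]))[0,0]
    T=np.array(f["cam_to_world"]);d=T[:3,:3]@[u[0],u[1],1];o=T[:3,3]
    return o+d*(z-o[2])/d[2]
def w2px(f,p):
    T=np.array(f["cam_to_world"]);c=T[:3,:3].T@(np.array(p)-T[:3,3]);x,y=c[:2]/c[2]
    s=1+f["k1"]*(x*x+y*y);return [f["fx"]*x*s+f["cx"],f["fy"]*y*s+f["cy"]]
def save(n,im): cv2.imwrite(f"pics/{n}.png",im[:,:,::-1])
E
python3 - <<'E'
from h import *
a=grab_frame("top");b=grab_frame("scene")
save("s0",np.vstack([a["img"],b["img"]])[:, :] if 0 else np.hstack([a["img"],b["img"]]))
im=np.hstack([a["img"],b["img"]]);save("s0",cv2.resize(im,(800,300)))
save("top0",cv2.resize(a["img"],(800,600),interpolation=cv2.INTER_CUBIC))
print(np.round(a["cam_to_world"],3),np.round(b["cam_to_world"],3),a["fx"],b["fx"])
for cam,f in(("top",a),("scene",b)):
  for n,z in(("turntable",0),("mark",.06),("gate",.06),("post1",.088),("post2",.088),("post3",.088),("bush_mid",.078)):
    for r in tip_of(cam,n): print(cam,n,np.round(r["centre"]),round(r["score"],2),np.round(px2w(f,r["centre"],z),3))
print(get_state()["clock"],get_state()["eef_rot"])
E
```

```text
pics
[[ 0.107 -0.97   0.217  0.305]
 [-0.994 -0.106  0.018 -0.015]
 [ 0.006 -0.218 -0.976  1.205]
 [ 0.     0.     0.     1.   ]] [[-0.235  0.768 -0.596  1.193]
 [ 0.972  0.19  -0.138  0.138]
 [ 0.007 -0.612 -0.791  0.941]
 [ 0.     0.     0.     1.   ]] 352.2229732082095 374.5103929177693
top turntable [238. 192.] 0.83 [0.57  0.043 0.   ]
top mark [237. 219.] 0.66 [0.469 0.035 0.06 ]
top mark [255. 164.] 0.4 [ 0.663 -0.005  0.06 ]
top gate [251. 162.] 0.63 [0.669 0.008 0.06 ]
top post1 [256. 199.] 0.9 [ 0.536 -0.02   0.088]
top post1 [241. 170.] 0.88 [0.627 0.039 0.088]
top post1 [225. 194.] 0.85 [0.539 0.082 0.088]
top post1 [189. 179.] 0.51 [0.577 0.206 0.088]
top post2 [256. 199.] 0.9 [ 0.536 -0.02   0.088]
top post2 [241. 170.] 0.88 [0.627 0.039 0.088]
top post2 [225. 194.] 0.85 [0.539 0.082 0.088]
top post2 [189. 179.] 0.51 [0.577 0.206 0.088]
top post3 [256. 199.] 0.9 [ 0.536 -0.02   0.088]
top post3 [241. 170.] 0.88 [0.627 0.039 0.088]
top post3 [225. 194.] 0.85 [0.539 0.082 0.088]
top post3 [189. 179.] 0.51 [0.577 0.206 0.088]
top bush_mid [239. 188.] 0.67 [0.569 0.04  0.078
[... 211 characters left out ...]
ate [256. 232.] 0.84 [0.661 0.006 0.06 ]
scene post1 [256. 192.] 0.7 [ 0.547 -0.022  0.088]
scene post1 [275. 220.] 0.69 [0.628 0.052 0.088]
scene post1 [292. 195.] 0.59 [0.531 0.082 0.088]
scene post2 [256. 192.] 0.7 [ 0.547 -0.022  0.088]
scene post2 [275. 220.] 0.69 [0.628 0.052 0.088]
scene post2 [292. 195.] 0.59 [0.531 0.082 0.088]
scene post3 [256. 192.] 0.7 [ 0.547 -0.022  0.088]
scene post3 [275. 220.] 0.69 [0.628 0.052 0.088]
scene post3 [292. 195.] 0.59 [0.531 0.082 0.088]
scene bush_mid [198. 221.] 0.66 [ 0.676 -0.156  0.078]
scene bush_mid [208. 175.] 0.65 [ 0.509 -0.181  0.078]
scene bush_mid [276. 202.] 0.46 [0.559 0.04  0.078]
0.8 [2.48851089e+00 1.91752266e+00 8.23712876e-05]
```

View pics/top0.png

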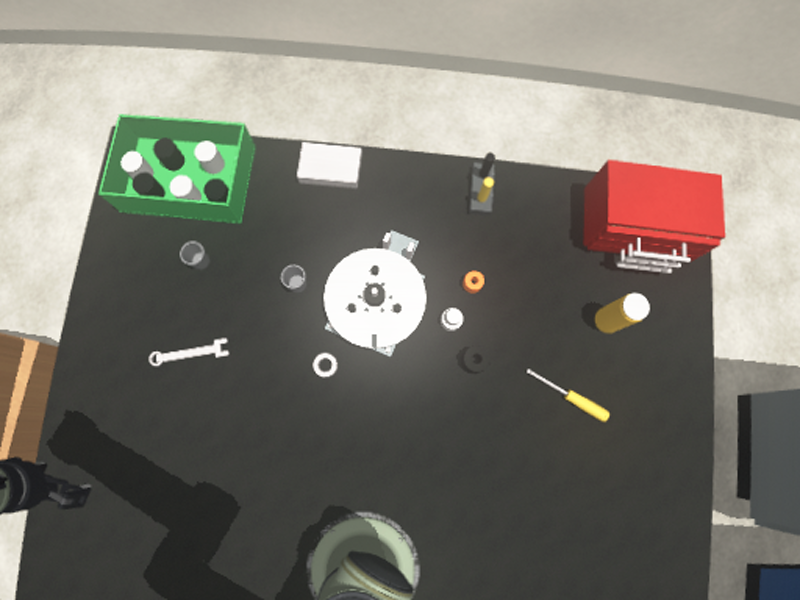

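View pics/s0.png

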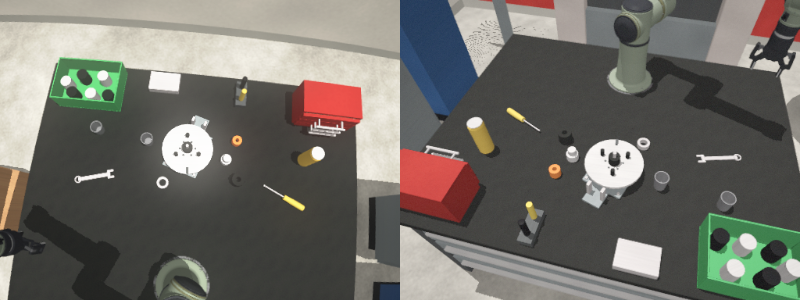

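The top view (800x600 px) shows the turntable at (375,297), its mark on the near side at (374,342), and the gate prongs at (388,238) and (413,243). Candidates for the bush:
- Small black ring on the spindle at (374,294).
- Orange ring at (473,281), ruled out by colour.
- Larger black ring at (474,359), ruled out by size.

I choose the one on the spindle. Next I'll fit the pose and check it in a close crop.

```bash
cat > fit.py <<'E'
from h import *
from scipy.optimize import least_squares
fr={c:grab_frame(c) for c in("top","scene")}
obs=[]
for c in fr:
    for n in("post1","bush_mid","mark","gate","turntable"):
        for r in tip_of(c,n):obs.append((c,n,np.array(r["centre"])))
    f=fr[c];
    # disc rim: bright region near the seed, unprojected on the disc's top
    g=f["img"].min(2);m=(g>150).astype(np.uint8)
    m=cv2.morphologyEx(m,cv2.MORPH_OPEN,np.ones((3,3)))
    cs=max(cv2.findContours(m[100:280,180:360].copy(),0,1,offset=(180,100))[0],key=cv2.contourArea)[:,0]
    P=np.array([px2w(f,p,.06)[:2] for p in cs]);print(c,"rim circle",cv2.minEnclosingCircle((P*1000).astype(np.float32)))
def model(p):
    x,y,g,m=p;pt=lambda r,a,z:[x+r*np.cos(a),y+r*np.sin(a),z]
    return dict(posts=[pt(.055,m+k*np.pi/3,.088) for k in(1,3,5)],bush_mid=[pt(0,0,.078)],mark=[pt(.1,m,.06)],gate=[pt(.1,g,.06)],turntable=[pt(0,0,0)])
def res(p):
    M=model(p);out=[]
    for c,n,o in obs:
        q=np.array([w2px(fr[c],w) for w in M["posts" if n=="post1" else n]])-o
        q=q[np.argmin((q**2).sum(1))]
        out+=list(q if n!="turntable" else q*.3)
    return np.array(out)
s=least_squares(res,[.567,.04,-.33,3.2],loss="cauchy",f_scale=1,x_scale=[.01,.01,.1,.1])
print("x y gate mark",np.round(s.x,4),"disc",(s.x[3]-s.x[2])%(2*np.pi),"res",np.round(s.fun,1))
x,y,g,m=s.x;tiles=[]
for c in fr:
    f=fr[c];im=f["img"].copy();k=5
    u,v=map(int,w2px(f,[x,y,.06]));u0,v0=u-38,v-50
    big=cv2.resize(im[v0:v0+100,u0:u0+78],None,fx=k,fy=k,interpolation=cv2.INTER_CUBIC)
    def dot(w,col): 
        q=w2px(f,w);cv2.circle(big,(int((q[0]-u0+.5)*k),int((q[1]-v0+.5)*k)),3,col,-1)
    for a in np.linspace(0,2*np.pi,48): dot([x+.11*np.cos(a),y+.11*np.sin(a),.06],(255,0,0))
    M=model(s.x)
    for n in("posts","mark","gate"):
        for w in M[n]:dot(w,(0,200,0))
    for sg in(-1,1): # prong tops
        w=np.array([x,y])+.13*np.array([np.cos(g),np.sin(g)])+sg*.028*np.array([-np.sin(g),np.cos(g)]);dot([*w,.072],(0,0,255))
    tiles.append(big)
save("fit",np.hstack(tiles))
E
python3 fit.py
```

```text
top rim circle ((581.7232666015625, 28.55772590637207), 137.9633026123047)
scene rim circle ((608.734130859375, 33.23124313354492), 152.32130432128906)
x y gate mark [ 0.5694  0.0397 -0.4157  3.1938] disc 3.6095001795471084 res [-3.000e-01  1.200e+00  1.300e+00  3.100e+00 -1.900e+00 -2.200e+00
  1.400e+01  6.800e+00 -6.920e+01 -4.270e+01  3.000e-01  0.000e+00
 -6.450e+01  7.100e+00 -1.253e+02 -6.640e+01  2.000e-01 -2.000e+00
 -4.000e-01  9.000e-01  5.000e-01 -1.000e-01  3.000e-01 -5.000e-01
  2.800e+00 -1.000e-01 -2.000e-01  2.300e+00  7.630e+01 -1.670e+01
  6.550e+01  2.940e+01 -7.000e-01 -2.000e-01 -3.730e+01  1.990e+01
  2.700e+00  7.000e-01  6.020e+01 -2.290e+01 -5.000e-01  8.000e-01
  8.000e-01  7.000e-01 -5.900e+00  7.000e+00]
```

View pics/fit.png

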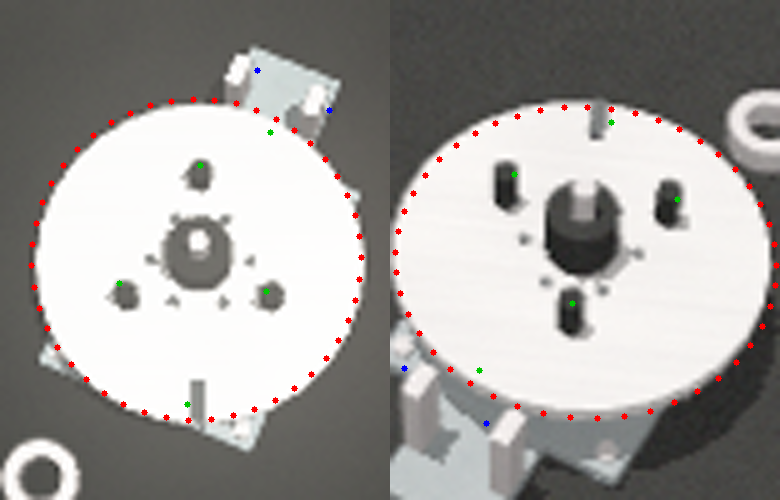

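The crop confirms the small black bush on the spindle. The disc circle fits, but the gate and mark dots are about 0.08 rad clockwise of the real ones: prong tops at (240,65) and (318,95), bar at (198,402). I'll correct both, then rehearse the brake press away from the mark to get contact height and latency.

```bash
cat >> h.py <<'E'
from scipy.spatial.transform import Rotation as R
C=np.array([.5694,.0397]);G=-.335;M0=3.27
PSI=M0+5*np.pi/3-2*np.pi+np.radians(25)
U=np.array([np.cos(PSI),np.sin(PSI)]);T=np.array([-U[1],U[0]])
def ori():
    best=None
    for s in(1,-1):
        x=np.array([*(s*U),0]);z=np.array([0,0,-1.]);r=R.from_matrix(np.c_[x,np.cross(z,x),z]).as_rotvec()
        q=ik([.5,.05,.15],r)
        if q is not None and(best is None or abs(q[5])<best[0]):best=(abs(q[5]),r)
    return best[1]
def at(r,a,z): return [*(C+r*np.array([np.cos(a),np.sin(a)])),z]
def ft(u,t,z): return [*(C+u*U+t*T),z]
def ring(f):
    """mark direction from the dark bar on the ring"""
    a=np.arange(0,2*np.pi,.01);g=cv2.GaussianBlur(f["img"].min(2).astype(np.float32),(0,0),.6)
    q=np.array([[w2px(f,at(r,b,.062)) for b in a] for r in(.092,.097,.102)],np.float32)
    v=cv2.remap(g,q[...,0],q[...,1],cv2.INTER_LINEAR).mean(0)
    return a,v
E
cat > reh.py <<'E'
from h import *
for c in("top","scene"):
    a,v=ring(grab_frame(c));d=np.clip(np.median(v)-v-25,0,None);i=d.argmax();w=d*(np.abs(a-a[i])<.15)
    print(c,"median",np.median(v),"mark",(w*a).sum()/w.sum(),"depth",v.min())
o=ori();grab(20);print(o)
movep(at(.09,2.5,.16),o);move_l(at(.09,2.5,.070))
s=get_state();print(s["clock"],s["position"],s["finger_gap"])
for k in range(2):
    t0=get_state()["clock"];h=move_l(at(.09,2.5,.056),velocity=.05,until_force=4)
    s=get_state();print("press",h,s["clock"]-t0,s["position"][2],s["contact_force"])
    t0=s["clock"];move_l(at(.09,2.5,.070),velocity=.1);print("lift",get_state()["clock"]-t0)
f=grab_frame("scene");a,v=ring(f);print("now",a[v.argmin()],v.min(),get_state()["clock"])
f2=f["img"][90:290,150:400];save("reh",cv2.resize(f2,None,fx=3,fy=3,interpolation=cv2.INTER_CUBIC))
E
python3 reh.py
```

```text
top median 251.5144 mark 3.2641074740697804 depth 146.59608
scene median 239.82953 mark 3.2765120631221913 depth 130.25482
[0.75051445 3.05062821 0.        ]
5.1417 [0.49775446 0.09379972 0.07052025] -0.0011055934457840986
press True 0.29159999999999986 0.06002368702025124 [-0.21254036 -0.21704781  6.70553418]
lift 0.25839999999999996
press True 0.28329999999999966 0.06000510834577022 [-1.23916882  0.54276563  9.38845894]
lift 0.25
now 2.64 48.610733 6.275
```

View pics/reh.png

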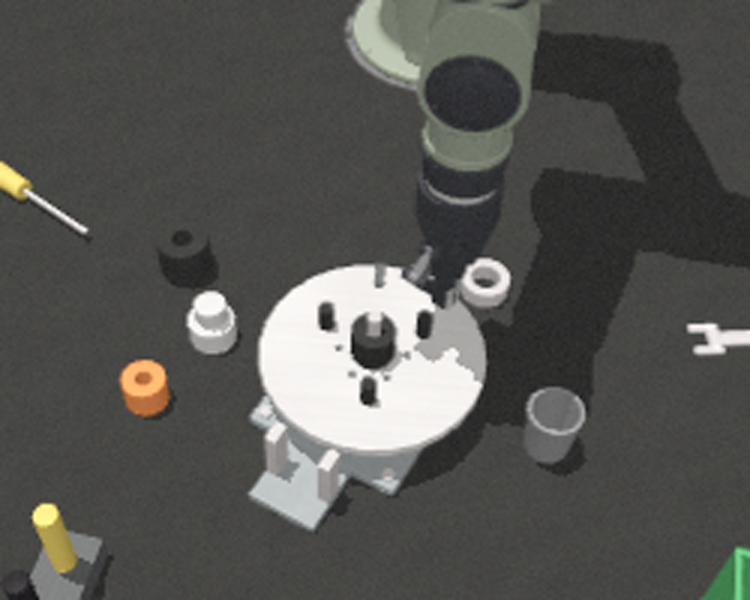

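The view shows the finger behind the ring and the mark at (380,275), still at 3.27 rad. Contact is at z = 0.060 with a latency of about 0.28 s, and nothing was disturbed. Now the flick.

```bash
cat > flick.py <<'E'
from h import *
import pickle
o=ori()
move_l(at(.09,2.5,.12));move_l(ft(.054,-.048,.12));move_l(ft(.054,-.048,.070))
t0=get_state()["clock"];move_l(ft(.078,.060,.070),velocity=.12)
s=get_state();print("flick",t0,s["clock"],s["position"],s["contact_force"])
L=[]
for k in range(10):
    t=get_state()["clock"];f=grab_frame("scene");L.append((t,f));sleep(.1)
move_l(at(.09,3.3,.070));print(get_state()["clock"])
pickle.dump(L,open("L.pkl","wb"))
for t,f in L:
    a,v=ring(f);i=(a<.9)|(a>3.5);j=np.where(i)[0][v[i].argmin()];print(round(t,3),round(a[j],2),v[j])
ims=[cv2.resize(L[k][1]["img"][130:250,210:340],None,fx=3,fy=2.5,interpolation=cv2.INTER_CUBIC) for k in(0,9)]
save("fl",np.hstack(ims))
E
python3 flick.py
```

```text
flick 7.7167 8.7917 [0.47320099 0.02295535 0.07022084] [ 0.15338397  0.04970412 -0.31794993]
10.5417
8.792 0.25 129.84062
8.942 0.86 127.3609
9.092 3.75 238.85193
9.242 0.74 238.12123
9.392 0.67 237.4558
9.542 0.8 237.31392
9.692 3.68 132.35518
9.842 4.21 126.87835
9.992 4.72 122.71356
10.142 5.23 124.7275
```

View pics/fl.png

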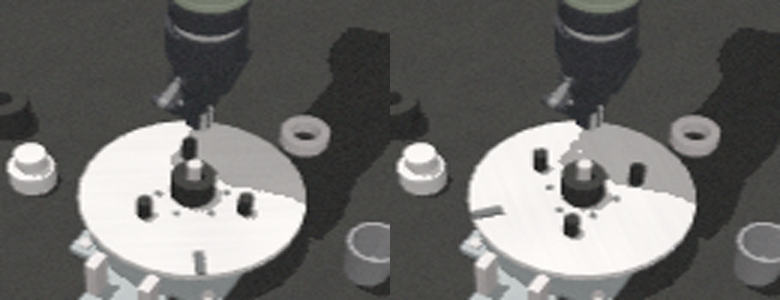

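Released cleanly: the mark went through the gate and is turning at 3.4 rad/s, at (200,262) in the first tile and (487,212) in the last. The finger is clear of the ring. I'll let it slow down, track it and predict the passes.

```bash
cat > trk.py <<'E'
from h import *
import pickle,sys
from scipy.optimize import least_squares
from scipy.integrate import solve_ivp
def track(n,dt):
    out=[]
    for k in range(n):
        t=get_state()["clock"];f=grab_frame("scene");a,v=ring(f)
        i=np.where(((a<.8)|(a>3.6))&(v>60))[0];j=i[v[i].argmin()]
        if v[j]<165:
            b=(a-a[j]+np.pi)%(2*np.pi)-np.pi;w=np.clip(200-v,0,None)*(abs(b)<.12);out.append((t,a[j]+(w*b).sum()/w.sum()))
        sleep(dt)
    return np.array(out)
def coast(p,t0,ts):  # angle p0, speed p1 at t0, losses .1w+.07 scaled by p2
    k,c=.1*p[2],.07*p[2];ts=np.asarray(ts)-t0;e=np.exp(-k*ts)
    return p[0]+(p[1]+c/k)*(1-e)/k-c/k*ts,(p[1]+c/k)*e-c/k
def fit(D,p):
    t0=D[0,0]
    r=lambda p:np.append((coast(p,t0,D[:,0])[0]-D[:,1]+np.pi)%(2*np.pi)-np.pi,(p[2]-1)*.1)
    return least_squares(r,p,loss="soft_l1",f_scale=.03)
E
cat > t1.py <<'E'
from trk import *
L=pickle.load(open("L.pkl","rb"));D=[]
for t,f in L:
    a,v=ring(f);i=np.where((a<.9)|(a>3.5))[0];j=i[v[i].argmin()]
    if v[j]<165:D.append((t,a[j]))
D=np.array(D)
s=fit(D,[.25,4.,1.]);
for r in range(3):
    sleep(.4);D=np.vstack([D,track(6,.15)]);s=fit(D,s.x);print(get_state()["clock"],s.x,np.abs(s.fun).max())
np.save("D.npy",D);np.save("p.npy",s.x)
ts=np.arange(get_state()["clock"],D[0,0]+30,.01);th,w=coast(s.x,D[0,0],ts)
n=np.floor((th-G)/(2*np.pi))
for i in np.where(np.diff(n)>0)[0]:print("pass",n[i+1],ts[i],w[i])
E
python3 t1.py
```

```text
12.1417 [0.26054174 3.95411605 0.8475018 ] 0.022492070502147854
13.7417 [0.26397608 3.94306505 0.82953879] 0.019444675711564052
15.3417 [0.26676431 3.93498273 0.81822289] 0.03175922082171745
pass 4.0 18.691699999999926 1.361825611042346
pass 5.0 26.16169999999977 0.4189372018904869
```

```bash
cat > brake.py <<'E'
from trk import *
from scipy.optimize import brentq
D=np.load("D.npy");p=np.load("p.npy")
while get_state()["clock"]<17.6:
    D=np.vstack([D,track(1,.1)]) if len(d:=track(1,.1)) == 0 else np.vstack([D,d])
s=fit(D,p);D=D[D[:,0]>13];t0=D[0,0];th0,w0=coast(s.x,np.load("D.npy")[0,0],t0)
s2=fit(D,[th0,w0,s.x[2]])
goal=G-.03+4*2*np.pi
tc=[brentq(lambda t:coast(x,tt,[t])[0][0]-goal,17.5,20) for x,tt in((s.x,np.load("D.npy")[0,0]),(s2.x,t0))]
now=get_state()["clock"];print("now",now,"tc",tc,s2.x,"last",D[-4:])
print("where now",coast(s2.x,t0,[now]))
assert abs(tc[0]-tc[1])<.08 and tc[1]-.265>now
sleep(tc[1]-.265-now)
h=move_l(at(.09,3.3,.056),velocity=.05,until_force=4)
s=get_state();print("press",h,s["clock"],s["position"],s["contact_force"])
sleep(.4);print(get_state()["contact_force"])
f=grab_frame("scene");a,v=ring(f);i=np.where(((a<.8)|(a>3.6))&(v>60))[0];print("mark-gate",a[i[v[i].argmin()]]-2*np.pi-G)
save("br",cv2.resize(f["img"][130:270,200:350],None,fx=4,fy=4,interpolation=cv2.INTER_CUBIC))
E
sed -i 's/.*D=np.vstack(\[D,track(1,.1)\]) if.*/    d=track(1,.1);D=np.vstack([D,d]) if len(d) else D/' brake.py
python3 brake.py
```

```text
now 17.7417 tc [18.615279459150184, 18.604862586322113] [16.60439016  2.30262464  0.7924872 ] last [[17.1417      3.695132  ]
 [17.2917      3.92736613]
 [17.4417      4.15705563]
 [17.5917      4.38782606]]
where now (array([23.48864314]), array([1.55734962]))
press True 18.625 [0.48145656 0.02498584 0.06001667] [-1.6255115  -0.30742253  9.01010576]
[-1.08827313 -0.28405715  7.82236138]
mark-gate -0.208185307179586
```

View pics/br.png

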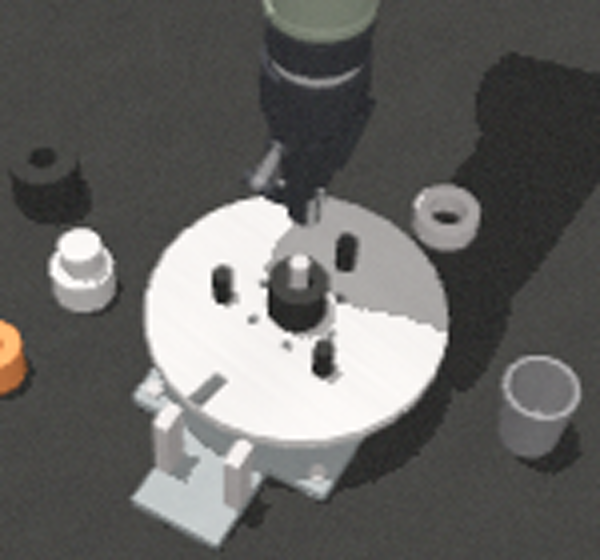

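The disc came to rest short of the gate middle: bar at (208,390), prong tops at (168,412) and (239,449). The press made contact earlier than my latency figure. The offset is about 0.2 rad, so roughly 20 mm. Before mending this I'll pin down the gate direction from the prongs in the pictures, without moving.

```bash
cat > g.py <<'E'
from h import *
f=grab_frame("scene")
P=[px2w(f,[x/4+200-.4,y/4+130-.4],.072)[:2] for x,y in((168,412),(239,449))]
m=(P[0]+P[1])/2-C;print("prongs",P,"gap",np.linalg.norm(P[0]-P[1]),"r",np.linalg.norm(m),"G",np.arctan2(m[1],m[0]))
n=px2w(f,[208/4+200-.4,390/4+130-.4],.063)[:2]-C;print("mark r,dir",np.linalg.norm(n),np.arctan2(n[1],n[0]))
print([ (np.round(px2w(f,r["centre"],.06)-np.array([*C,0]),3),np.arctan2(*(px2w(f,r["centre"],.06)[:2]-C)[::-1])) for r in tip_of("scene","gate")])
g=grab_frame("top");tiles=[]
for h,(c,r) in((g,(225,135)),(f,(228,200))):
    k=8;b=cv2.resize(h["img"][r:r+50,c:c+50],None,fx=k,fy=k,interpolation=cv2.INTER_CUBIC)
    for GG,col in((-.335,(255,0,0)),(-.415,(0,0,255))):
        e=np.array([-np.sin(GG),np.cos(GG)]);d=np.array([np.cos(GG),np.sin(GG)])
        for sg in(-1,1):
            # outline of the prong top
            poly=[w2px(h,[*(C+rr*d+sg*tt*e),.072]) for rr,tt in((.119,.022),(.141,.022),(.141,.034),(.119,.034))]
            cv2.polylines(b,[np.int32((np.array(poly)-[c,r]+.5)*k)],True,col,1)
        q=(np.array(w2px(h,at(.1,GG,.06)))-[c,r]+.5)*k;cv2.circle(b,tuple(int(z) for z in q),3,col,-1)
    tiles.append(b)
save("g",np.hstack(tiles))
a,v=ring(g);i=np.where((a>4.8)|(a<1))[0];print("top mark",a[i[v[i].argmin()]]-2*np.pi,get_state()["clock"])
E
python3 g.py
```

```text
prongs [array([ 0.67908699, -0.02910889]), array([0.69565721, 0.02447931])] gap 0.05609159881026314 r 0.12523042331609904 G -0.34213576802786866
mark r,dir 0.0938827070767744 -0.5404049123144568
[(array([ 0.094, -0.044,  0.06 ]), np.float64(-0.4365485560909052))]
top mark -5.763185307179587 19.225
```

View pics/g.png

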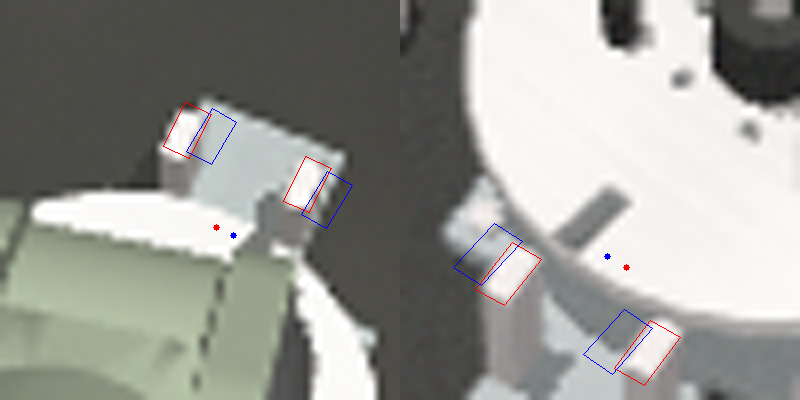

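The red outlines (-0.335 rad) lie on both prongs in both views, so the gate direction holds and the bar is 0.205 rad (about 20 mm) short. That's inside the 22 mm fail line but outside the 18 mm band. With the fingertip still pressing, I'll drag the disc the rest of the way.

```bash
cat > drag.py <<'E'
from h import *
def off():
    f=grab_frame("scene");a,v=ring(f);i=np.where(((a<.8)|(a>5.2))&(v>60))[0];j=i[v[i].argmin()]
    b=(a-a[j]+np.pi)%(2*np.pi)-np.pi;w=np.clip(200-v,0,None)*(abs(b)<.12)
    return (a[j]+(w*b).sum()/w.sum()-G+np.pi)%(2*np.pi)-np.pi,f
s=get_state();p=np.array(s["position"]);r=np.linalg.norm(p[:2]-C);ang=np.arctan2(*(p[:2]-C)[::-1])
d,_=off();print("before",d,r,ang)
move_l(at(r,ang-d,.0595),velocity=.03)
sleep(.3);s=get_state();d,f=off();print("after",d,s["contact_force"],s["position"],s["clock"])
save("dr",cv2.resize(f["img"][130:270,200:350],None,fx=4,fy=4,interpolation=cv2.INTER_CUBIC))
E
python3 drag.py
```

```text
before -0.20989094020110954 0.08920632160120565 -2.976362054350098
after 0.019527327888098966 [-1.37019151 -0.10248155  8.68656453] [0.48726365 0.00671329 0.06001934] 20.3583
```

View pics/dr.png

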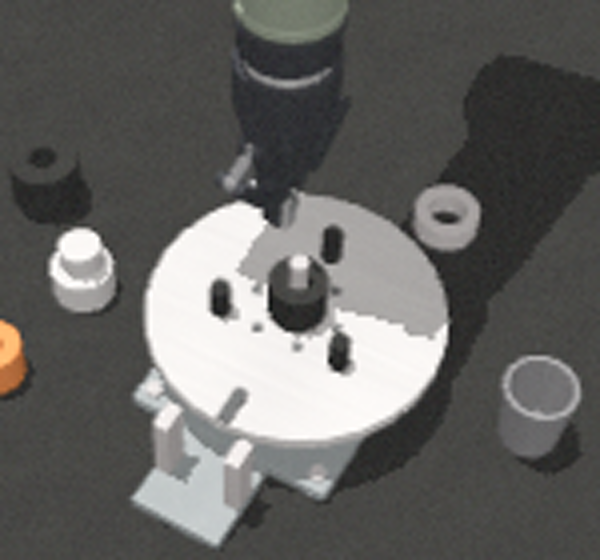

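The bar is now at (233,405), between the prongs and 0.02 rad from the middle, with the finger pressing at about 8.7 N. I'll lift straight up and check that it stays.

```bash
cat > lift.py <<'E'
from h import *
import re
exec(open("drag.py").read().split("s=get_state()")[0])
p=np.array(get_state()["position"])
move_l([p[0],p[1],.075],velocity=.05);move_l([p[0],p[1],.16]);
d1,f=off();sleep(.8);d2,f=off();g=grab_frame("top")
print(d1,d2,get_state()["position"],get_state()["contact_force"],get_state()["clock"])
for r in tip_of("scene","bush_mid"):print(np.round(px2w(f,r["centre"],.078)[:2]-C,3),r["score"])
save("end",np.hstack([cv2.resize(h["img"][100:300,150:350],(400,400),interpolation=cv2.INTER_CUBIC) for h in(g,f)]))
E
python3 lift.py
```

```text
-0.008067112605672833 -0.008133738398012014 [0.48725363 0.00670329 0.16003209] [0.39963782 0.12676726 0.60818376] 22.5333
[ 0.108 -0.191] 0.76
[-0.005  0.004] 0.73
[-0.069 -0.215] 0.54
```

View pics/end.png

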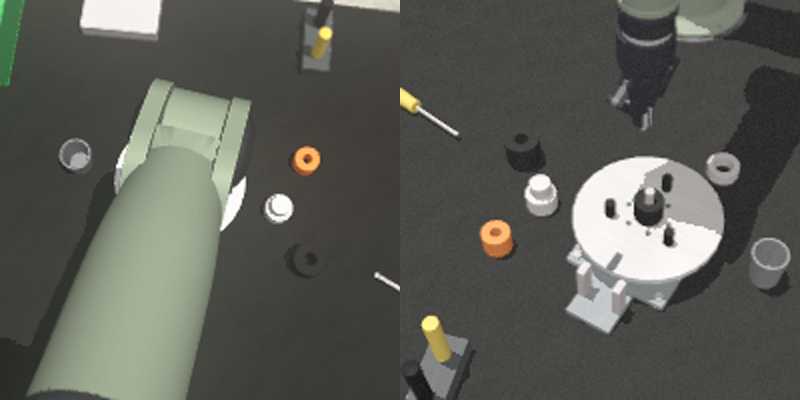

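The disc is at rest: the bar at (614,262) is between the prongs and steady at -0.008 rad. The bush is on the spindle at (648,205), and the finger is well clear.

```bash
python3 -c "
from cell import *
sign_off();print(get_state()['clock'])"
```

```text
the job is handed in; nothing more can be done
the job is handed in; nothing more can be done
```

The job is handed in with the disc at rest and its mark between the prongs, but the brake stopped it short at first. No verdict was reported.

- **Flick:** I pushed a post with the shut fingertip. The disc spun anticlockwise at about 4 rad/s. The first pass through the gate looked untouched, and I took no force reading at that instant. It then ran four more passes, slowing to about 1.4 rad/s.
- **Brake:** I pressed on the ring on what I count as the fifth pass. Contact came about 0.13 s earlier than I had timed it, so the mark stopped about 0.21 rad (21 mm) short of the gate's middle. By my measurement that is just inside the 22 mm fail limit, but outside the required 18 mm. My pixel measurements are only good to about 2 mm, so the true margin is uncertain.
- **Mend:** Keeping the fingertip pressed (about 8 N), I dragged the disc into the gate and held it there for 0.3 s. Then I lifted straight up.

**Last checks:** The mark was 0.008 rad (about 1 mm) from the middle, unchanged over 0.8 s with the finger 100 mm above the disc. The gate direction agreed with the prongs in both camera views, though the network's own gate point was about 0.1 rad off and I ignored it. The bush showed on the spindle; its detected point was 5 to 6 mm off the axis, which I put down to detection error because it looks centred. In the last pictures cup_a, the insert and the collar looked unmoved. I did not recheck the far bystanders (cup_b, can, wrench) at the end, but the arm never went near them. The clock stood at 22.5 s at the last check.

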